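Open the sample canister at the packing bench

TASK

Open the canister that stands in the plywood jig for inspection: unscrew its green cap anticlockwise, about a quarter turn until the thread lets go, lift it straight off, and set it down in the black tray the right way up, lowering it to the tray's floor before letting go. Leave the white-capped canister where it stands.

Things in the scene. Friction and masses are not known exactly. Their poses are not given: they have to be found in the camera images.
- cap_center (a point): Green ribbed screw cap, loose, 70 g: upright cylinder 56 mm across, 44 mm tall, round, so gripped from above at any yaw. Point: its centre, 22 mm below its top, z up its axis. Closed at first, its lower rim 88 mm and its top 132 mm above the bench. Turns with little friction and no rise; lugs hold it down until turned 60-70 deg anticlockwise, then it lifts off; a stop ends the turn at 125 deg or more: aim for 95.
- canister: Sample canister under the green cap: steel with a white paper band, 64 mm across, 80 mm to its shoulder (8 mm below the cap's rim), open neck 36 mm across reaching to 112 mm, 24 mm of it inside the cap with 1.5 mm play. Fixed in a plywood jig 100 x 100 x 18 mm screwed to the bench; it cannot move or turn. Point: centre of its underside, on the bench, on the thread's axis; z up.
- tray_in (a point): The black open tray, fixed to the bench: outside 190 mm (its x) by 160 mm (its y), 20 mm high, walls 5 mm. The point is the centre of its inner floor, 5 mm above the bench; z up.
- white_center (a point): A bystander: a loose canister of the same kind with a white cap, not in a jig, 64 mm in diameter and 132 mm tall overall, 0.4 kg; the point is its centre, 66 mm above the bench. To be left alone.
There are look-alikes about, which are no part of the job. Of the things shaped like the part that bears cap_center, the green one is meant. What is shaped like the canister but yellow is not meant.

How it is judged:
On the way, in this order (a step that is already met when the one before it is completed fails the run):
1. the green cap has been turned at least 55 degrees from tight while still seated on the canister (angle between the x axis of cap_center and the x axis of canister, either way round above 0.96 rad and horizontal distance between cap_center and canister below 0.006 m and z of cap_center in the frame of canister below 0.12 m).
2. the cap is lifted clear of the neck (its lower rim above 115 mm), upright within 25 degrees (height (world z) of cap_center above 0.137 m and angle between cap_center's own z axis and vertical below 0.44 rad).
3. the cap, still gripped, is lowered inside the tray to within 15 mm of its floor (x of cap_center in the frame of tray_in between -0.067 and 0.067 m and y of cap_center in the frame of tray_in between -0.052 and 0.052 m and z of cap_center in the frame of tray_in below 0.037 m and contact force between the fingers and cap above 0.5 N).
At the end, for the whole second after the job is handed in: The green cap lies at rest flat on the black tray's floor, wholly inside its walls, right way up within 10 degrees, released; the white-capped canister is within 20 mm of where it stood (x of cap_center in the frame of tray_in between -0.067 and 0.067 m and y of cap_center in the frame of tray_in between -0.052 and 0.052 m and z of cap_center in the frame of tray_in between 0.018 and 0.026 m and angle between cap_center's own z axis and vertical below 0.175 rad and linear speed of cap below 0.02 m/s and contact force between the fingers and cap below 0.1 N and distance of white_center from where it was at the start of the episode below 0.02 m); the robot touches nothing.
It fails at once if the white-capped canister is moved more than 20 mm or tipped more than 15 degrees (distance of white_center from where it was at the start of the episode above 0.02 m or angle between white_center's own z axis and vertical above 0.26 rad).
It also fails if it takes over 42 s, if anything falls off the work surface, if the arm or the gripper's body presses on something with over 40 N, if the wrist force passes 120 N, or if a joint passes its speed limit or range.

ROBOT

A 6-joint arm with a two-finger parallel gripper is mounted at the origin on the work surface. World frame = base frame: x ahead of the robot, y to its left, z up, the work surface at z = 0. Lengths are in m, angles in rad, forces in N, time in s.
With the tool pointing down it reaches from about 0.225 to 0.875 m from the base axis. Payload 3.4 kg.
Tool frame: the origin (TCP) lies midway between the tips of the shut fingers; the grasp point (between the pads) lies 19 mm behind it; z points along the fingers, y is the line along which they close (so a half turn about z gives the same grasp; the last joint's range is limited). The gripper opens to 85 mm and grips with 20 to 120 N. Pads are 22 mm wide; open, the fingers measure 114 mm over their backs; the gripper's body (76 mm by 85 mm) begins 54 mm behind the grasp point. The pads swing forward as they close: fully open they stand 13 mm farther back than shut.
Start: joints at [1.002, 0.276, 1.505, -0, 1.361, -0.121], TCP at [0.249, 0.518, 0.231] pointing down, gripper open.
Joint ranges: [-2.89, 2.89], [-0.75, 2.08], [0.22, 2.7], [-1.18, 4.32], [0.11, 2.71], [-2.7, 2.7]. Speed limits (rad/s): [2.57, 2.57, 3.14, 3.14, 3.14, 3.14].

INTERFACE

Orientations are given as a rotation vector (axis times angle).
In Python, from workcell import robot gives the robot as it stands.
- The arm moves only by the tool drive_tool, never from a script. Its argument "increments" is a list of rows, each a list of 2 entries, a list of its own where there are three numbers: the shift along the tool's x, y, z in mm, then the turn, a rotation vector about the tool's x, y, z in rad. In form: [[[tx, ty, tz], [wx, wy, wz]], ...]. A call has exactly 10 rows; each row shifts and turns the commanded pose from where the row before left it, along the tool's axes as they then stand; what a row does not reach is not made up. A row lasts 1/8 s, in which the tool goes at most 62.5 mm and 10.7 degrees, less where a joint would pass 70% of its speed; a pose out of reach is approached as far as the arm can. A call is refused whole if a number of a shift passes 62.5 or a number of a turn 0.188, either way. A call with a gripper value outside its range is refused whole. "gripper" is the finger opening in mm, from 0 to 85.4, set as the call begins (left out, the last holds). The fingers move at their own pace and stop on an object; the grip force is fixed at half the most. Time passes only in rows, so rows that do not move let the fingers close, or fill a call up. It gives the time, the measured TCP pose, the force, the opening and the grip force at its end, in the units of the state.
- robot.get_state(): the state, without advancing time (a new reading comes with each control period).
- robot.grab_frame(name): name is "side" or "top"; returns a dict with "image" (480x640x3 uint8, blue, green, red), "range_z" (480x640 float32, m along the optical axis (not along the pixel's ray), 0 where there is no reading), "intrinsics" (3x3 intrinsics, pixels), "k1" (the pictures are not rectified: a ray, as slopes to the right and down, at radius r is drawn at 1 + k1 r^2 times it, then the intrinsics apply), "eye" and "rotation" of the camera in the world. Camera axes: x right, y up, looking along -z (the intrinsics and any distortion apply to the point x, -y, -z); pixel columns grow to the right and rows downward; lengths in m; the calibration is good to about 2 mm. A picture is of the moment at which its call begins.
- robot.close_job(): hands the job in; it is judged then, once.
The state is a dict: "time": time; "joint_pos": joint angles; "joint_vel": joint speeds; "effort": joint torques, N m; "position": TCP position; "tcp_rot": TCP orientation; "wrist_force": force on the tool from outside, world axes, zero at the start; "moment": the same for the moment, N m; "gripper_width": opening from 0.0 (shut) to 1.0 (fully open); "grasp_force": force on a finger pad.
Only numpy, scipy, OpenCV 4.12 (cv2) and the standard library are available. Lean on these libraries where they do the work, as an engineer would, in place of code of your own. Each camera call takes 0.05 s, during which the arm holds its last target. There are 200 camera calls.

## Working session

There is one attempt and no reset: what is moved stays moved. The work goes in short steps, Python scripts to look and compute and a tool call to move; the robot and the scene stay as the last step left them, time stands still between calls to the robot, and variables do not carry over. Pictures are saved under pics/ and viewed, at most 10 in all, crops included, and the job is handed in when it is done.

Besides the shell and the picture viewer there is one more tool, called after ">>>" as name(argument=value, ...), one argument or row to a line, values as JSON. drive_tool: Moves the arm, as the interface text tells. Its arguments: {"type":"object","properties":{"increments":{"type":"array"},"gripper":{"type":"number"}},"required":["increments"]}

```bash
mkdir -p pics
cat > h.py <<'E'
import numpy as np, cv2
from workcell import robot
def grab(n):
    f=robot.grab_frame(n); return f
def ray(f,u,v):
    K=np.array(f["intrinsics"]); k=f["k1"]
    d=np.array([(u-K[0,2])/K[0,0],(v-K[1,2])/K[1,1]]); s=d.copy()
    for _ in range(20): s=d/(1+k*(s@s))
    return np.array(f["eye"]),np.array(f["rotation"])@np.array([s[0],-s[1],-1.])
def onplane(f,u,v,z):
    e,r=ray(f,u,v); return e+r*(z-e[2])/r[2]
def pt(f,u,v):
    e,r=ray(f,u,v); return e+r*f["range_z"][int(v),int(u)]
E
python3 - <<'E'
from h import *
for n in("top","side"):
    f=grab(n); cv2.imwrite(f"pics/{n}0.png",f["image"]); print(n,f["eye"],f["rotation"],f["intrinsics"],f["k1"])
print(robot.get_state())
E
```

```text
top [0.3053317  0.0791965  1.01321563] [ 0.16685954 -0.15446297 -1.50964039] [[479.47704098   0.         319.8748672 ]
 [  0.         479.47704098 235.21775433]
 [  0.           0.           1.        ]] -0.11053168127577392
side [ 0.40777324 -0.69366008  0.87191883] [ 0.79573035 -0.03893853 -0.06859912] [[486.00417597   0.         322.69341061]
 [  0.         486.00417597 237.00307965]
 [  0.           0.           1.        ]] -0.02138368756536172
{'time': 0.1, 'joint_pos': array([ 1.00200886e+00,  2.76554639e-01,  1.50596244e+00,  8.27150069e-06,
        1.36070572e+00, -1.20985331e-01]), 'joint_vel': array([-6.47951539e-04,  5.22641657e-04, -3.58371750e-03, -5.34083947e-05,
       -3.51531222e-04, -1.28228852e-03]), 'effort': array([ 1.31026849e-03, -4.17698622e+01, -2.46404868e+01, -8.01010697e-05,
        5.77641214e-03, -6.54965490e-06]), 'position': array([0.24871844, 0.51792839, 0.23053073]), 'tcp_rot': array([-6.97421889e-01, -3.06262811e+00,  2.40511705e-03]), 'wrist_force': array([ 0.31104719, -0.29584768, -0.47022805]), 'moment': array([-0.00351805, -0.04277341, -0.05315892]), 'grasp_force': 0.0, 'gripper_width': 1.0004639316367763}
```

View pics/top0.png

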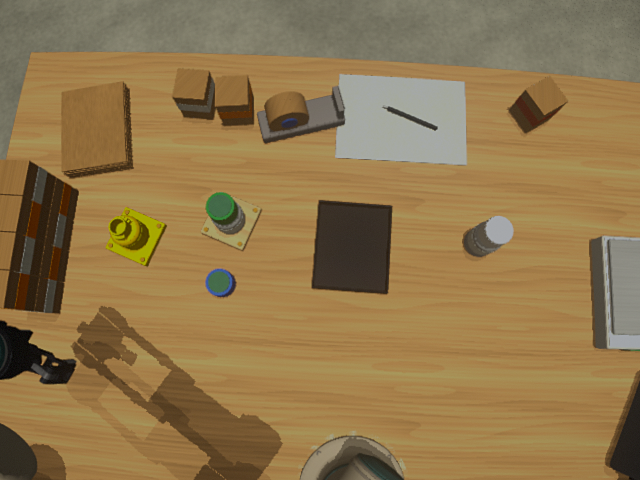

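View pics/side0.png

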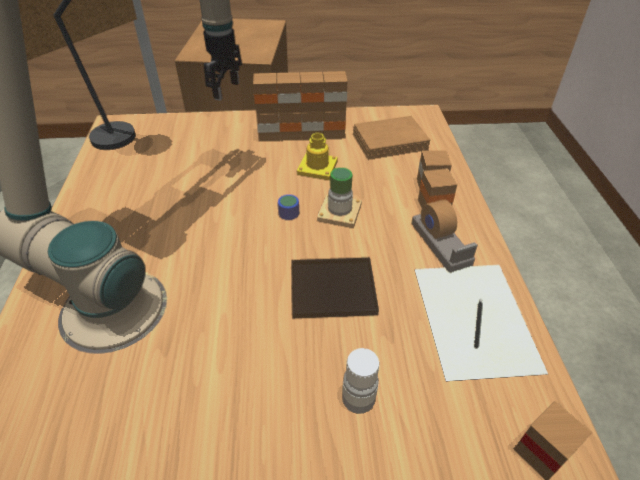

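Candidates for the cap are the green cap on the steel canister in the jig (top 222,206; side 341,181) and the loose blue-sided cap with a greenish top lying on the bench (top 220,283; side 289,207). The yellow canister (top 128,232) has an open neck. The first fits: it is all green, seated on the steel/white canister in the plywood jig. The tray is at top (352,247) and the white-capped canister at (490,235). Next I'll confirm with a crop and measure.

```bash
cat > h2.py <<'E'
from h import *
from scipy.spatial.transform import Rotation as R
def ray(f,u,v):
    K=np.array(f["intrinsics"]); k=f["k1"]
    d=np.array([(u-K[0,2])/K[0,0],(v-K[1,2])/K[1,1]]); s=d.copy()
    for _ in range(20): s=d/(1+k*(s@s))
    return np.array(f["eye"]),R.from_rotvec(f["rotation"]).apply([s[0],-s[1],-1.])
def onplane(f,u,v,z):
    e,r=ray(f,u,v); return e+r*(z-e[2])/r[2]
def pt(f,u,v):
    e,r=ray(f,u,v); return e+r*f["range_z"][int(v),int(u)]
def cloud(f,m): return np.array([pt(f,u,v) for v,u in zip(*np.nonzero(m&(f["range_z"]>0)))])
def green(f,box=None):
    h=cv2.cvtColor(f["image"],cv2.COLOR_BGR2HSV); m=cv2.inRange(h,(45,90,30),(85,255,255))>0
    if box:
        b=np.zeros_like(m); b[box[1]:box[3],box[0]:box[2]]=1; m&=b
    return m
E
python3 - <<'E'
from h2 import *
t=grab("top"); s=grab("side")
c=lambda f,x,y:cv2.resize(f["image"][y-60:y+60,x-60:x+60],(400,400),interpolation=cv2.INTER_CUBIC)
cv2.imwrite("pics/crop.png",np.hstack([c(t,215,240),c(s,330,190)]))
for n,f,b in(("t",t,(195,180,250,225)),("s",s,(320,160,360,200))):
    P=cloud(f,green(f,b)); top=P[abs(P[:,2]-.132)<.006]
    print(n,len(P),len(top),np.percentile(P[:,2],[2,50,98]))
    if len(top): print("top: med",np.median(top,0),"circ",cv2.minEnclosingCircle(top[:,:2].astype(np.float32)), "bb",(top.min(0)+top.max(0))/2)
# top face ellipse from top-view mask w/ plane rays
m=green(t,(195,180,250,225))
Q=np.array([onplane(t,u,v,.132)[:2] for v,u in zip(*np.nonzero(m))]); print("plane circ",cv2.minEnclosingCircle(Q.astype(np.float32)))
# tray
for n,f,seed in(("t",t,(352,247)),("s",s,(334,286))):
    g=f["image"].max(2)<75
    nl,l,st,ce=cv2.connectedComponentsWithStats(g.astype(np.uint8)); k=l[seed[1],seed[0]]
    cn=cv2.findContours((l==k).astype(np.uint8),0,2)[0][0]
    q=np.array([onplane(f,u,v,.02)[:2] for u,v in cn[:,0]],np.float32); print(n,"tray",st[k],cv2.minAreaRect(q))
# white
h=cv2.cvtColor(t["image"],cv2.COLOR_BGR2HSV)
P=np.array([pt(t,u,v) for v in range(210,265) for u in range(455,520) if t["range_z"][v,u]>0]); w=P[abs(P[:,2]-.132)<.006]; print("white",np.median(w,0))
for nm,(x0,x1,y0,y1) in dict(yellow=(100,170,200,270),wall=(0,80,150,320)).items():
    P=np.array([pt(t,u,v) for v in range(y0,y1) for u in range(x0,x1) if t["range_z"][v,u]>0]);P=P[P[:,2]>.03];print(nm,P.min(0),P.max(0))
E
```

```text
t 539 538 [0.12918582 0.13258693 0.13604242]
top: med [0.53495351 0.28534907 0.1325876 ] circ ((0.5364110469818115, 0.28581294417381287), 0.028146114200353622) bb [0.53711935 0.28585759 0.13220318]
s 109 104 [0.1244575  0.13027049 0.13313543]
top: med [0.53555526 0.26944811 0.13036862] circ ((0.5361840724945068, 0.2841264009475708), 0.029541857540607452) bb [0.53515138 0.28399939 0.13082298]
plane circ ((0.5357876420021057, 0.2860300540924072), 0.028176642954349518)
t tray [ 312  201   80   93 6573] ((0.4936380684375763, 0.023781776428222656), (0.15806607902050018, 0.18891406059265137), 88.79188537597656)
s tray [ 293  258   85   60 4563] ((0.4934605658054352, 0.014024727046489716), (0.1663631945848465, 0.18375182151794434), 88.59001159667969)
white [ 0.51795457 -0.24877636  0.13216711]
yellow [0.45817816 0.45926996 0.03015494] [0.52155557 0.52031913 0.1168825 ]
wall [0.31093325 0.63248901 0.03002571] [0.6741231  0.7133747  0.20463116]
```

View pics/crop.png

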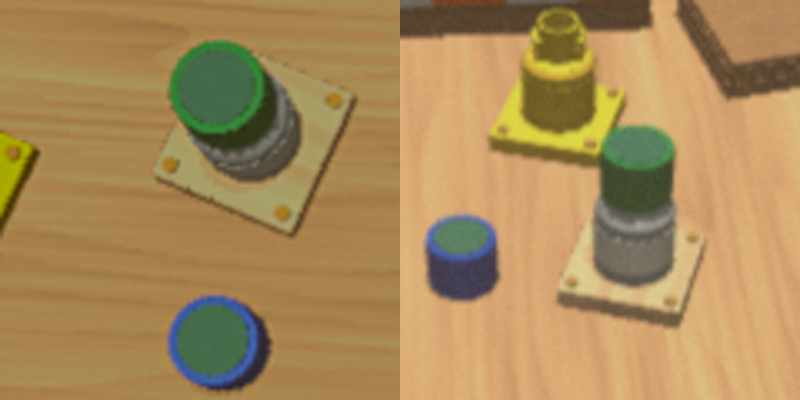

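The crop confirms it: the all-green cap sits on the steel canister in the plywood jig, at crop (217,88) left and (637,160) right. The loose one has blue sides. Cap axis ≈ (0.536, 0.285), tray centre ≈ (0.4935, 0.023).

```bash
cat > go.py <<'E'
import sys
from h2 import *
s=robot.get_state(); r=R.from_rotvec(s["tcp_rot"]); 
tgt=np.array([float(a) for a in sys.argv[1:4]])
print("tool shift mm",(r.inv().apply(tgt-s["position"])*1000).round(1),"tilt fix",r.inv().apply(np.cross(r.apply([0,0,1]),[0,0,-1])).round(4))
print(s["time"],s["position"].round(4),"j",s["joint_pos"].round(3),"F",s["wrist_force"].round(1),"M",s["moment"].round(2),s["gripper_width"],s["grasp_force"])
E
python3 go.py .536 .285 .2305
```

```text
tool shift mm [-3.598e+02 -8.570e+01  3.000e-01] tilt fix [-0.0012 -0.0001  0.    ]
0.2 [0.2488 0.518  0.2307] j [ 1.002  0.276  1.506 -0.     1.361 -0.121] F [-0.3 -0.4 -0.6] M [ 0.05  0.06 -0.01] 1.0010876379896254 0.0
```

>>> drive_tool(
  increments=[
    [[-20, -5, 0], [0, 0, 0]],
    [[-42, -10, 0], [0, 0, 0]],
    [[-45, -10.7, 0], [0, 0, 0]],
    [[-45, -10.7, 0], [0, 0, 0]],
    [[-45, -10.7, 0], [0, 0, 0]],
    [[-45, -10.7, 0], [0, 0, 0]],
    [[-45, -10.7, 0], [0, 0, 0]],
    [[-42, -10, 0], [0, 0, 0]],
    [[-22, -5.2, 0], [0, 0, 0]],
    [[-9, -2, 0], [0, 0, 0]],
  ],
  gripper=85.4,
)

```text
time: 1.45
position: [0.537, 0.284, 0.2311]
tcp_rot: [-0.7, -3.062, 0.0]
wrist_force: [-0.8, -0.2, -0.8]
gripper_width: 0.999
grasp_force: 0.0
```

>>> drive_tool(
  increments=[
    [[0, 0, 0], [0, 0, 0.15]],
    [[0, 0, 0], [0, 0, 0.15]],
    [[0, 0, -5], [0, 0, 0.15]],
    [[0, 0, -5], [0, 0, 0.15]],
    [[0, 0, 0], [0, 0, 0.15]],
    [[0, 0, 0], [0, 0, 0.15]],
    [[0, 0, 0], [0, 0, 0]],
    [[0, 0, 0], [0, 0, 0]],
    [[0, 0, 0], [0, 0, 0]],
    [[0, 0, 0], [0, 0, 0]],
  ],
)

```text
time: 2.7
position: [0.5363, 0.2853, 0.2413]
tcp_rot: [-1.96, -2.455, -0.0]
wrist_force: [-0.3, -0.7, 0.5]
gripper_width: 1.004
grasp_force: 0.0
```

```bash
python3 go.py .536 .285 .09
python3 - <<'E'
from h2 import *
f=grab("side"); cv2.imwrite("pics/s1.png",f["image"][100:260,240:440].repeat(3,0).repeat(3,1))
E
```

```text
tool shift mm [ -0.2  -0.4 151.3] tilt fix [ 0.     -0.0001  0.    ]
2.7 [0.5363 0.2853 0.2413] j [0.374 0.32  1.416 0.    1.406 0.151] F [-0.3 -0.7  0.5] M [-0.01  0.02  0.01] 1.0042842782738497 0.0
```

View pics/s1.png

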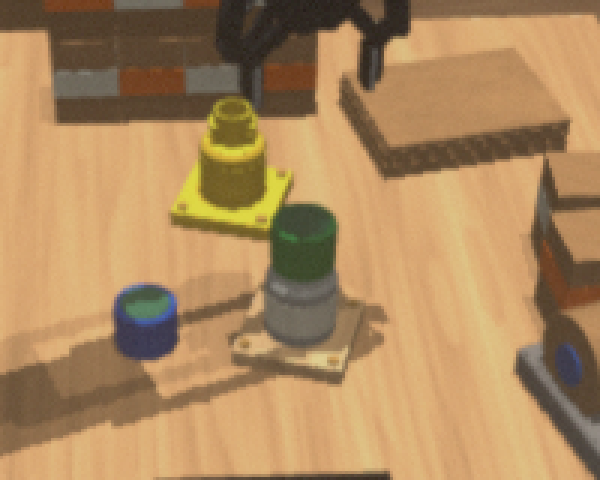

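The fingers (pixels 252 and 372 in the crop) straddle the green cap (303,240) from above, so I'll descend.

>>> drive_tool(
  increments=[
    [[0, 0, 12], [0, 0, 0]],
    [[0, 0, 20], [0, 0, 0]],
    [[0, 0, 20], [0, 0, 0]],
    [[0, 0, 20], [0, 0, 0]],
    [[0, 0, 20], [0, 0, 0]],
    [[0, 0, 18], [0, 0, 0]],
    [[0, 0, 15], [0, 0, 0]],
    [[0, 0, 12], [0, 0, 0]],
    [[0, 0, 10], [0, 0, 0]],
    [[0, 0, 4], [0, 0, 0]],
  ],
)

```text
time: 4.0
position: [0.5362, 0.2852, 0.0897]
tcp_rot: [-1.96, -2.455, 0.001]
wrist_force: [-0.2, 0.3, 0.2]
gripper_width: 0.999
grasp_force: 0.0
```

```bash
python3 go.py .536 .285 .09
python3 - <<'E'
from h2 import *
f=grab("side"); cv2.imwrite("pics/s2.png",f["image"][100:260,240:440].repeat(3,0).repeat(3,1))
E
```

```text
tool shift mm [-0.1 -0.2 -0.3] tilt fix [-0.0005  0.     -0.    ]
4.0 [0.5362 0.2852 0.0897] j [0.374 0.431 1.64  0.    1.072 0.151] F [-0.2  0.3  0.2] M [ 0.03 -0.01  0.01] 0.9993284855887009 0.0
```

View pics/s2.png

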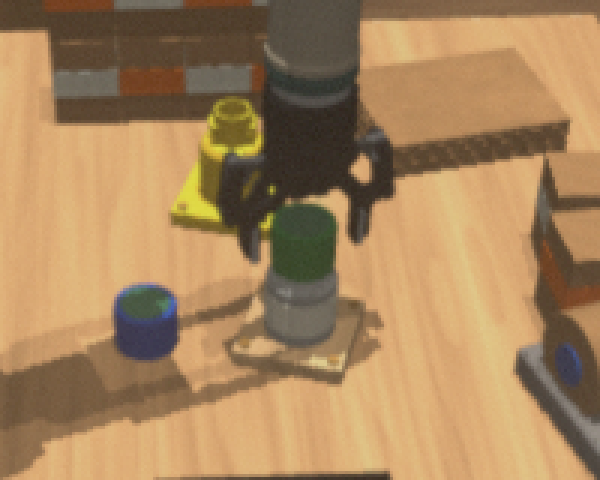

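The fingers (250,245 and 360,225) straddle the cap evenly. Closing.

>>> drive_tool(
  increments=[
    [[0, 0, 0], [0, 0, 0]],
    [[0, 0, 0], [0, 0, 0]],
    [[0, 0, 0], [0, 0, 0]],
    [[0, 0, 0], [0, 0, 0]],
    [[0, 0, 0], [0, 0, 0]],
    [[0, 0, 0], [0, 0, 0]],
    [[0, 0, 0], [0, 0, 0]],
    [[0, 0, 0], [0, 0, 0]],
    [[0, 0, 0], [0, 0, 0]],
    [[0, 0, 0], [0, 0, 0]],
  ],
  gripper=40,
)

```text
time: 5.3
position: [0.5363, 0.2853, 0.0912]
tcp_rot: [1.96, 2.455, 0.001]
wrist_force: [-3.0, -0.4, 4.6]
gripper_width: 0.648
grasp_force: 63.1
```

```bash
python3 go.py .536 .285 .09
```

```text
tool shift mm [-0.2 -0.3  1.2] tilt fix [ 0.0004 -0.0003 -0.    ]
5.3 [0.5363 0.2853 0.0912] j [0.374 0.429 1.639 0.    1.074 0.151] F [-3.  -0.4  4.6] M [-0.08  0.38 -0.07] 0.6475704687118318 63.11882465612143
```

>>> drive_tool(
  increments=[
    [[0, 0, 0], [0, 0, -0.06]],
    [[0, 0, 0], [0, 0, -0.09]],
    [[0, 0, 0], [0, 0, -0.09]],
    [[0, 0, 0], [0, 0, -0.09]],
    [[0, 0, 0], [0, 0, -0.09]],
    [[0, 0, 0], [0, 0, -0.09]],
    [[0, 0, 0], [0, 0, -0.09]],
    [[0, 0, 0], [0, 0, -0.09]],
    [[0, 0, 0], [0, 0, -0.09]],
    [[0, 0, 0], [0, 0, -0.06]],
  ],
)

```text
time: 6.55
position: [0.5364, 0.2856, 0.0912]
tcp_rot: [0.786, 3.041, 0.002]
wrist_force: [-3.2, 0.5, 5.2]
gripper_width: 0.642
grasp_force: 63.2
```

```bash
python3 go.py .536 .285 .09
```

```text
tool shift mm [ 0.  -0.8  1.2] tilt fix [ 0.0012  0.0001 -0.    ]
6.55 [0.5364 0.2856 0.0912] j [ 3.740e-01  4.290e-01  1.638e+00  1.000e-03  1.073e+00 -6.910e-01] F [-3.2  0.5  5.2] M [-0.05  0.42 -0.05] 0.6422505575861379 63.16419121110812
```

>>> drive_tool(
  increments=[
    [[0, 0, 0], [0, 0, -0.07]],
    [[0, 0, 0], [0, 0, -0.09]],
    [[0, 0, 0], [0, 0, -0.09]],
    [[0, 0, 0], [0, 0, -0.09]],
    [[0, 0, 0], [0, 0, -0.09]],
    [[0, 0, 0], [0, 0, -0.09]],
    [[0, 0, 0], [0, 0, -0.09]],
    [[0, 0, 0], [0, 0, -0.09]],
    [[0, 0, 0], [0, 0, -0.08]],
    [[0, 0, 0], [0, 0, -0.04]],
  ],
)

```text
time: 7.8
position: [0.5365, 0.2857, 0.0912]
tcp_rot: [-0.49, 3.102, 0.002]
wrist_force: [-1.3, 0.3, 4.8]
gripper_width: 0.638
grasp_force: 63.1
```

```bash
python3 go.py .536 .285 .15
```

```text
tool shift mm [  0.6  -0.5 -58.8] tilt fix [ 0.0009  0.0012 -0.    ]
7.8 [0.5365 0.2857 0.0912] j [ 3.740e-01  4.290e-01  1.638e+00  1.000e-03  1.073e+00 -1.510e+00] F [-1.3  0.3  4.8] M [ 0.07  0.36 -0.1 ] 0.6375788713934671 63.105150216724724
```

Turned 1.66 rad with no stop torque. I'll try a gentle lift first and watch the force.

>>> drive_tool(
  increments=[
    [[0, 0, -1], [0, 0, 0]],
    [[0, 0, -1], [0, 0, 0]],
    [[0, 0, -1], [0, 0, 0]],
    [[0, 0, -1], [0, 0, 0]],
    [[0, 0, -1], [0, 0, 0]],
    [[0, 0, -1], [0, 0, 0]],
    [[0, 0, 0], [0, 0, 0]],
    [[0, 0, 0], [0, 0, 0]],
    [[0, 0, 0], [0, 0, 0]],
    [[0, 0, 0], [0, 0, 0]],
  ],
)

```text
time: 9.05
position: [0.5364, 0.2852, 0.0963]
tcp_rot: [-0.488, 3.103, 0.0]
wrist_force: [-0.6, -0.1, 0.4]
gripper_width: 0.647
grasp_force: 63.2
```

```bash
python3 go.py .536 .285 .15
python3 - <<'E'
from h2 import *
f=grab("side"); cv2.imwrite("pics/s3.png",f["image"][130:250,270:420].repeat(4,0).repeat(4,1))
E
```

```text
tool shift mm [  0.4  -0.1 -53.7] tilt fix [ 0.0001  0.0001 -0.    ]
9.05 [0.5364 0.2852 0.0963] j [ 0.374  0.424  1.632  0.     1.085 -1.509] F [-0.6 -0.1  0.4] M [ 0.05  0.02 -0.04] 0.6469770349577268 63.22724629892036
```

View pics/s3.png

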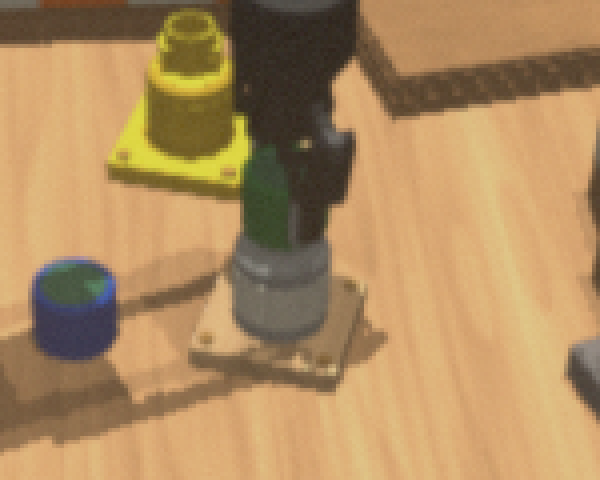

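The cap is gripped at (270,195) in the crop and the wrist force is about 0, so the thread has let go. Lifting straight up.

>>> drive_tool(
  increments=[
    [[0, 0, -3], [0, 0, 0]],
    [[0, 0, -6], [0, 0, 0]],
    [[0, 0, -9], [0, 0, 0]],
    [[0, 0, -11], [0, 0, 0]],
    [[0, 0, -12], [0, 0, 0]],
    [[0, 0, -12], [0, 0, 0]],
    [[0, 0, -11], [0, 0, 0]],
    [[0, 0, -8], [0, 0, 0]],
    [[0, 0, -4], [0, 0, 0]],
    [[0, 0, 0], [0, 0, 0]],
  ],
)

```text
time: 10.35
position: [0.5364, 0.2852, 0.1725]
tcp_rot: [-0.488, 3.103, 0.0]
wrist_force: [-0.3, 0.7, -1.3]
gripper_width: 0.643
grasp_force: 63.2
```

```bash
python3 go.py .4935 .023 .1725
python3 - <<'E'
from h2 import *
f=grab("side"); cv2.imwrite("pics/s4.png",f["image"][100:250,270:420].repeat(4,0).repeat(4,1))
m=green(f,(300,90,400,200)); P=cloud(f,m); print(len(P),P.min(0),np.median(P,0),P.max(0))
E
```

```text
tool shift mm [ 1.214e+02 -2.364e+02 -1.000e-01] tilt fix [0.0001 0.0003 0.    ]
10.35 [0.5364 0.2852 0.1725] j [ 0.374  0.361  1.528  0.     1.253 -1.509] F [-0.3  0.7 -1.3] M [ 0.02  0.01 -0.  ] 0.6431850710751551 63.2290439796634
67 [0.51056471 0.25521547 0.17633626] [0.5211066  0.26301313 0.20807629] [0.53278296 0.30403629 0.21442423]
```

View pics/s4.png

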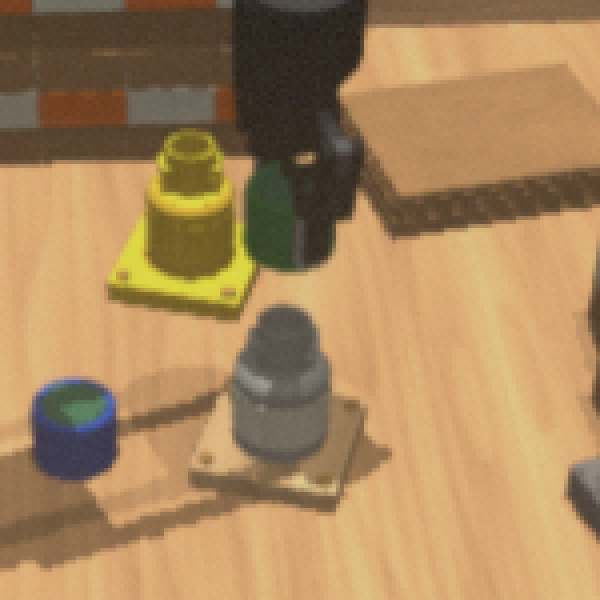

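The cap hangs upright in the gripper at (290,210) in the crop, and the bare neck shows at (283,335). Moving over to the tray.

>>> drive_tool(
  increments=[
    [[4, -8, 0], [0, 0, 0]],
    [[10, -20, 0], [0, 0, 0]],
    [[15, -29, 0], [0, 0, 0]],
    [[18, -35, 0], [0, 0, 0]],
    [[18, -35, 0], [0, 0, 0]],
    [[18, -35, 0], [0, 0, 0]],
    [[16, -31, 0], [0, 0, 0]],
    [[12, -23, 0], [0, 0, 0]],
    [[7, -14, 0], [0, 0, 0]],
    [[3.4, -6.4, 0], [0, 0, 0]],
  ],
)

```text
time: 11.65
position: [0.493, 0.0219, 0.1723]
tcp_rot: [0.486, -3.104, -0.0]
wrist_force: [1.2, 0.1, -0.5]
gripper_width: 0.642
grasp_force: 63.3
```

>>> drive_tool(
  increments=[
    [[0, 0, 6], [0, 0, 0]],
    [[0, 0, 14], [0, 0, 0]],
    [[0, 0, 20], [0, 0, 0]],
    [[0, 0, 22], [0, 0, 0]],
    [[0, 0, 22], [0, 0, 0]],
    [[0, 0, 20], [0, 0, 0]],
    [[0, 0, 14], [0, 0, 0]],
    [[0, 0, 6], [0, 0, 0]],
    [[0, 0, 0], [0, 0, 0]],
    [[0, 0, 0], [0, 0, 0]],
  ],
)

```text
time: 12.9
position: [0.4941, 0.023, 0.0489]
tcp_rot: [-0.488, 3.102, -0.0]
wrist_force: [0.5, -0.2, -0.2]
gripper_width: 0.644
grasp_force: 63.3
```

```bash
python3 go.py .4935 .023 .0085
python3 - <<'E'
from h2 import *
f=grab("side"); cv2.imwrite("pics/s5.png",f["image"][200:340,260:410].repeat(4,0).repeat(4,1))
E
```

```text
tool shift mm [ 0.6  0.2 40.4] tilt fix [-0.0005  0.0014 -0.    ]
12.9 [0.4941 0.023  0.0489] j [-0.094  0.335  1.939  0.     0.867 -1.978] F [ 0.5 -0.2 -0.2] M [-0.06  0.02  0.02] 0.6441523777853525 63.2827391079627
```

View pics/s5.png

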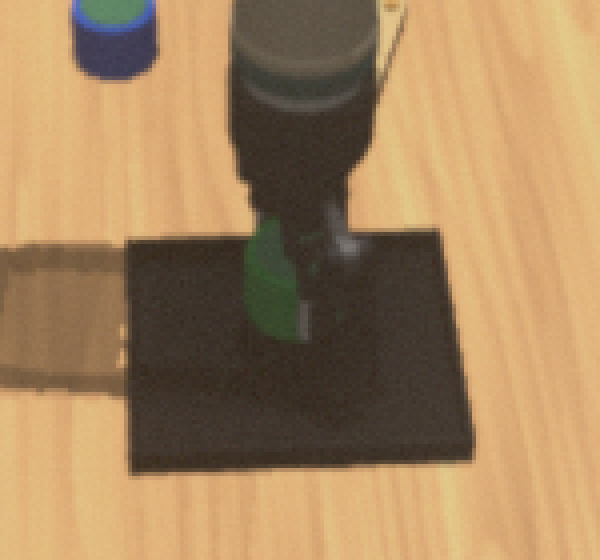

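The cap hangs over the middle of the tray, at (275,285) in the crop, about 40 mm up. Lowering gently and watching for contact.

>>> drive_tool(
  increments=[
    [[0, 0, 4], [0, 0, 0]],
    [[0, 0, 7], [0, 0, 0]],
    [[0, 0, 8], [0, 0, 0]],
    [[0, 0, 7], [0, 0, 0]],
    [[0, 0, 5], [0, 0, 0]],
    [[0, 0, 3], [0, 0, 0]],
    [[0, 0, 2], [0, 0, 0]],
    [[0, 0, 1], [0, 0, 0]],
    [[0, 0, 1], [0, 0, 0]],
    [[0, 0, 0], [0, 0, 0]],
  ],
)

```text
time: 14.2
position: [0.4935, 0.023, 0.0104]
tcp_rot: [-0.488, 3.103, 0.0]
wrist_force: [-0.3, -0.3, -0.4]
gripper_width: 0.641
grasp_force: 63.3
```

>>> drive_tool(
  increments=[
    [[0, 0, 0.5], [0, 0, 0]],
    [[0, 0, 0.5], [0, 0, 0]],
    [[0, 0, 0.5], [0, 0, 0]],
    [[0, 0, 0.5], [0, 0, 0]],
    [[0, 0, 0], [0, 0, 0]],
    [[0, 0, 0], [0, 0, 0]],
    [[0, 0, 0], [0, 0, 0]],
    [[0, 0, 0], [0, 0, 0]],
    [[0, 0, 0], [0, 0, 0]],
    [[0, 0, 0], [0, 0, 0]],
  ],
)

```text
time: 15.45
position: [0.4935, 0.023, 0.0083]
tcp_rot: [-0.488, 3.103, 0.0]
wrist_force: [0.5, 0.2, -0.2]
gripper_width: 0.64
grasp_force: 63.3
```

>>> drive_tool(
  increments=[
    [[0, 0, 0.5], [0, 0, 0]],
    [[0, 0, 0.5], [0, 0, 0]],
    [[0, 0, 0.5], [0, 0, 0]],
    [[0, 0, 0], [0, 0, 0]],
    [[0, 0, 0], [0, 0, 0]],
    [[0, 0, 0], [0, 0, 0]],
    [[0, 0, 0], [0, 0, 0]],
    [[0, 0, 0], [0, 0, 0]],
    [[0, 0, 0], [0, 0, 0]],
    [[0, 0, 0], [0, 0, 0]],
  ],
)

```text
time: 16.7
position: [0.4935, 0.023, 0.0082]
tcp_rot: [-0.488, 3.103, -0.0]
wrist_force: [-2.5, -0.4, 11.5]
gripper_width: 0.642
grasp_force: 64.2
```

Contact at 11 N: the cap is on the floor. I'll ease up 1 mm, open, then retreat.

>>> drive_tool(
  increments=[
    [[0, 0, -0.5], [0, 0, 0]],
    [[0, 0, -0.5], [0, 0, 0]],
    [[0, 0, 0], [0, 0, 0]],
    [[0, 0, 0], [0, 0, 0]],
    [[0, 0, 0], [0, 0, 0]],
    [[0, 0, 0], [0, 0, 0]],
    [[0, 0, 0], [0, 0, 0]],
    [[0, 0, 0], [0, 0, 0]],
    [[0, 0, 0], [0, 0, 0]],
    [[0, 0, 0], [0, 0, 0]],
  ],
)

```text
time: 17.95
position: [0.4935, 0.023, 0.0082]
tcp_rot: [-0.488, 3.103, 0.0]
wrist_force: [-0.8, -0.9, 6.8]
gripper_width: 0.643
grasp_force: 63.6
```

>>> drive_tool(
  increments=[
    [[0, 0, 0], [0, 0, 0]],
    [[0, 0, 0], [0, 0, 0]],
    [[0, 0, 0], [0, 0, 0]],
    [[0, 0, 0], [0, 0, 0]],
    [[0, 0, 0], [0, 0, 0]],
    [[0, 0, 0], [0, 0, 0]],
    [[0, 0, 0], [0, 0, 0]],
    [[0, 0, 0], [0, 0, 0]],
    [[0, 0, 0], [0, 0, 0]],
    [[0, 0, 0], [0, 0, 0]],
  ],
  gripper=85.4,
)

```text
time: 19.2
position: [0.4935, 0.023, 0.0078]
tcp_rot: [-0.488, 3.103, 0.0]
wrist_force: [-0.6, -0.0, -0.8]
gripper_width: 1.0
grasp_force: 0.0
```

>>> drive_tool(
  increments=[
    [[0, 0, -5], [0, 0, 0]],
    [[0, 0, -12], [0, 0, 0]],
    [[0, 0, -20], [0, 0, 0]],
    [[0, 0, -25], [0, 0, 0]],
    [[0, 0, -25], [0, 0, 0]],
    [[0, 0, -25], [0, 0, 0]],
    [[0, 0, -25], [0, 0, 0]],
    [[0, 0, -20], [0, 0, 0]],
    [[0, 0, -10], [0, 0, 0]],
    [[0, 0, 0], [0, 0, 0]],
  ],
)

```text
time: 20.45
position: [0.4938, 0.0229, 0.1756]
tcp_rot: [-0.488, 3.102, -0.001]
wrist_force: [-0.5, 0.4, 0.2]
gripper_width: 0.999
grasp_force: 0.0
```

Run:
```python
from h2 import *
f=grab("side"); cv2.imwrite("pics/s6.png",f["image"])
m=green(f,(295,250,375,320)); P=cloud(f,m); print(len(P),P.min(0),np.median(P,0),P.max(0)); print(robot.get_state()["grasp_force"],robot.get_state()["wrist_force"])
```

```text
167 [ 0.46561518 -0.00533004  0.01103585] [0.49531573 0.004632   0.04789898] [0.5204548  0.04801502 0.05433942]
0.0 [-0.75265343 -0.00615868 -0.01970036]
```

View pics/s6.png

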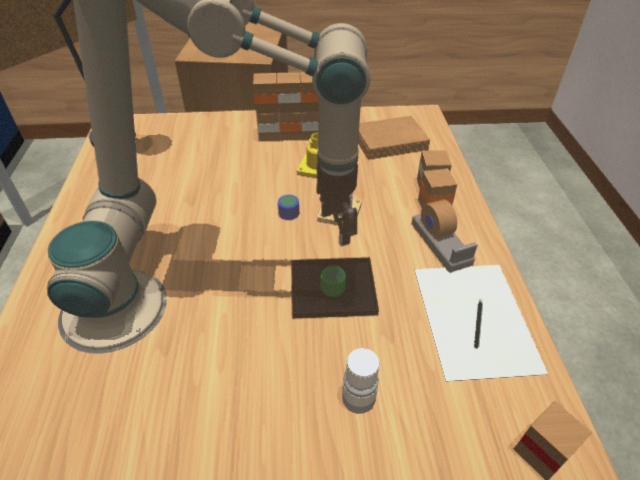

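The green cap stands upright mid-tray (333,281), the white-capped canister is unmoved (361,380), and the gripper is clear above. Handing in.

```bash
python3 -c "
from workcell import robot
print(robot.close_job())"
```

```text
the job is handed in; nothing more can be done
None
```

I unscrewed the green cap about 95°, lifted it off and set it upright near the middle of the black tray; the white-capped canister stayed where it was, and I handed the job in at about 20 s (no verdict was returned).

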